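# Clamp the tube rack on the plate shaker

### The arm

A 6-joint arm with a two-finger parallel gripper is mounted at the origin on the work surface. World frame = base frame: x ahead of the robot, y to its left, z up, the work surface at z = 0. Lengths are in mm, angles in rad, forces in N, time in s.
With the tool pointing down it reaches from about 425 to 950 mm from the base axis. Payload 14.7 kg.
Tool frame: the origin (TCP) lies on the centre line of the jaws, within the pads' length; the fingertips stand 11 mm ahead of it and the grasp point (between the pads) lies 8 mm behind it; y points along the fingers, x is the direction in which the jaws open and shut, and the axes are right-handed (so a half turn about y gives the same grasp; the last joint's range is limited). The gripper opens to 85 mm and grips with 20 to 120 N. Pads are 22 mm wide; open, the fingers measure 114 mm over their backs; the gripper's body (76 mm by 85 mm) begins 54 mm behind the grasp point. The pads swing forward as they close: fully open they stand 13 mm farther back than shut.
Start: joints at [-1.277, 0.48, 1.596, -0, 1.065, -0.047], TCP at [217.273, -612.605, 221.097] pointing down, gripper open.
Joint ranges: [-2.75, 2.75], [-0.82, 2.05], [0.23, 2.67], [-1.56, 4.7], [0.09, 2.69], [-2.92, 2.92]. Speed limits (rad/s): [1.89, 1.89, 2.39, 3.01, 3.01, 3.01].

### API

Orientations are given as a rotation vector (axis times angle).
In Python, from plant import read_state, camera, calibration, job gives the robot as it stands.
- The arm moves only by the shell command python3 -m crank 'ROWS' [OPENING] [FORCE]. ROWS is JSON, a list of rows, each a list of 4 numbers: the shift along the world's x, y, z in m, then the turn about the world's z in rad. A call has 1 to 12 rows; each row is the pose to reach, as a shift and turn from the pose commanded when the call began; what a row does not reach only later rows make up. A row lasts 1/12 s, in which the tool goes at most 41.7 mm and 7.16 degrees, less where a joint would pass 70% of its speed; a pose out of reach is approached as far as the arm can. A call with a gripper value outside its range is refused whole. OPENING is the closure, from -1 (fully open) to 1 (shut), so that 0 is half open, set as the call begins (- or left out, the last holds). The fingers move at their own pace and stop on an object; FORCE is the grip in N (left out, the last holds). Time passes only in rows, so rows that repeat a pose let the fingers close. It gives the time, the measured TCP pose, the force and the opening at its end, in the units of the state.
- read_state(): the state, without advancing time (a new reading comes with each control period).
- camera(name): name is "scene" or "top" or "wrist"; returns the picture (480x640x3 uint8, red, green, blue); there is no depth.
- calibration(name): a dict with "fx", "fy", "cx", "cy" (pixels), "xyz" and "attitude" of the camera in the world. Camera axes: x right, y down, z forward; pixel columns grow to the right and rows downward; lengths in mm; the calibration is good to about 2 mm. A picture is of the moment at which its call begins: read the wrist's pose just before it. calibration takes no time and is no camera call; for the wrist camera it gives the pose at the moment of the call.
- job.sign_off(): hands the job in, once; it reports no verdict.
The state is a dict: "time_s": time; "joint_pos": joint angles; "qd": joint speeds; "joint_torque": joint torques, N m; "tool_pos": TCP position; "tool_rot": TCP orientation; "contact_force": force on the tool from outside, world axes, zero at the start; "moment": the same for the moment, N m; "opening": finger opening in mm.
Only numpy, scipy, OpenCV 4.12 (cv2) and the standard library are available. Lean on these libraries where they do the work, as an engineer would, in place of code of your own. Each camera call takes 0.05 s, during which the arm holds its last target. There are 200 camera calls.

### The job

Secure the coral tube rack on the plate shaker: with the back of a finger push the yellow clamp strap's upright paddle round until the strap lies fully home across the rack against its stop, and only then push the red cam lever all the way down. Nothing is to be lifted or carried: leave the rack seated where it is, do not disturb the other things on the bench, and finish clear of everything.

Things in the scene. Friction and masses are not known exactly. Their poses are not given: they have to be found in the camera images.
- shaker: Fixed off-white plate shaker, 270 x 210 x 94 mm (x, y, z), aluminium platform on top at 105 mm. Origin on the bench under the platform's centre, z up, display panel towards own -x; yaw within 20 degrees. Strap pivot at own (0, -65, 155) mm, lever pivot at (0, 65, 172). Dark steel post (14 x 22 mm, centre at own (18, 65), top at 181 mm) is the strap's stop and holds the cam axle.
- strap_pivot (a point): Point on the strap's vertical hinge axis, at the strap's mid-thickness, 155 mm above the bench.
- strap (a joint): Yellow clamp strap, flat bar 18 mm wide, 6 thick, reaching 142 mm from its vertical hinge, top 158 mm above the bench. Rad: 0 = fully home, along the shaker's own +y from the pivot, across the rack, against the stop; positive = open, counter-clockwise seen from above (towards own -x). Range 0 to 1.7, starts 0.9 to 1.5. Takes about 2 N at the paddle; stays where left.
- strap_paddle (a point): Centre of the strap's upright yellow paddle, 55 mm from the hinge axis, 176 mm above the bench. Paddle 7 mm thick in the swing direction, 40 mm wide along the strap, from 158 to 194 mm above the bench. Push the face away from home; the strap closes clockwise seen from above. Nothing along the paddle's path stands above 161 mm.
- lever_pivot (a point): Point on the cam lever's level hinge axis (along the shaker's own x), 172 mm above the bench.
- lever (a joint): Red cam lever. Rad above level: 0 = all the way down, level, pointing outward along the shaker's own +y beyond its side; positive = raised, tip going up and inward. Range 0 to 1.3, starts 0.85 to 1.15. Takes about 4 N at its end and stays where left; no spring.
- lever_grip (a point): Centre of the red round cross-bar at the lever's end, 85 mm from the hinge axis: a cylinder 18 mm in diameter and 40 mm long, lying level along the shaker's own x. Push its upper, inner side outward and down along the arc about the lever pivot.
- rack: Coral tube rack with white caps, loose, 127 x 85 x 40 mm (44 with the caps), seated between low lips on the platform. Origin at the centre of its underside, 105 mm above the bench. It must stay seated.
- jar: Small jar with orange cap, 28 mm in diameter, 42 mm high, standing on the rear deck (own +x) of the shaker, 94 mm above the bench. Origin under its centre. Leave alone.
- spare_rack: Empty lilac tube rack, 127 x 85 x 40 mm, on the bench beside the shaker. Origin under its centre. Leave alone.
- tip_box: Blue pipette-tip box with clear lid, 124 x 84 x 62 mm, on the bench beside the shaker, perhaps below the lever's end. Origin under its centre. Leave alone.
- bottle: Reagent bottle with blue cap, 60 mm in diameter, 150 mm high, behind the shaker. Origin under its centre. Leave alone.
- beaker: Empty glass beaker, 68 mm in diameter, 85 mm high, behind the shaker. Origin under its centre. Leave alone.
- pipette: Grey and white hand pipette, lying flat, about 260 mm long, 26 mm high, on the bench to the shaker's right. Leave alone.
Mind the look-alikes: they are no part of the job. There is more than one size of the rack; the one meant has the size given above.

How it is judged (in metres and radians):
On the way, in this order (a step that is already met when the one before it is completed fails the run):
1. the strap is fully home across the rack while the lever is still raised (value of joint strap below 0.06 rad and value of joint lever above 0.6 rad), for 0.2 s.
2. the cam lever is all the way down with the strap home (value of joint each of lever, strap below 0.08 rad), for 0.2 s.
At the end, for the whole second after the job is handed in: The strap is home (within 0.08 rad), the lever is down (within 0.08 rad), both at rest, and the rack still sits upright within 12 mm of where it stood (all of step 2 and velocity of joint each of strap, lever below 0.05 rad/s and not (distance of rack from where it was at the start of the episode above 0.012 m or angle between rack's own z axis and vertical above 0.1 rad) and linear speed of rack below 0.02 m/s); the robot touches nothing.
It fails at once if the lever is pushed well down (below 0.5 rad) before the strap is home (within 0.12 rad) (value of joint lever below 0.5 rad and value of joint strap above 0.12 rad).
It fails at once if the rack is lifted, tipped or shifted more than 12 mm (distance of rack from where it was at the start of the episode above 0.012 m or angle between rack's own z axis and vertical above 0.1 rad).
It fails at once if another thing is lifted, carried or knocked more than 25 mm (distance of any of jar, spare_rack, tip_box, bottle, beaker, pipette from where it was at the start of the episode above 0.025 m).
It fails at once if the bottle, beaker or jar is tipped over (angle between any of bottle, beaker, jar's own z axis and vertical above 0.35 rad).
It also fails if it takes over 53 s, if anything falls off the work surface, if the arm or the gripper's body presses on something with over 40 N, if the wrist force passes 120 N, or if a joint passes its speed limit or range.

## Working session

There is one attempt and no reset: what is moved stays moved. The work goes in short steps, Python scripts to look and compute and a shell command to move; the robot and the scene stay as the last step left them, time stands still between calls to the robot, and variables do not carry over. Pictures are saved under pics/ and viewed, about 8 in all and at most 12, crops included, and the job is handed in when it is done.

```bash
mkdir -p pics; ls; python3 - <<'E'
from plant import *
import cv2
s=read_state();print(s)
for n in("scene","top"):
    c=calibration(n);print(n,c)
    cv2.imwrite(f"pics/{n}0.png",camera(n)[:,:,::-1])
E
```

```text
pics
{'time_s': 0.0, 'joint_pos': array([-1.27658162e+00,  4.80825215e-01,  1.59687395e+00, -1.23070131e-05,
        1.06508529e+00, -4.66115682e-02]), 'qd': array([-0.00042487,  0.000116  ,  0.00127357,  0.00028701,  0.00083383,
        0.00108936]), 'joint_torque': array([-1.04175556e-04, -9.50649834e+01, -4.30177724e+01,  1.64477101e-04,
        1.22394855e-02,  5.18889158e-05]), 'tool_pos': array([ 217.15969002, -612.20548217,  220.47666156]), 'tool_rot': array([-1.35064017,  0.95524507, -0.95367848]), 'contact_force': array([0.88016525, 0.7419617 , 0.06918232]), 'moment': array([ 0.0178139 , -0.0831689 ,  0.00047742]), 'opening': 85.7160782099866}
scene {'fx': 499.2010226500241, 'fy': 499.2010226500241, 'cx': 314.2168803802264, 'cy': 242.2287669006266, 'xyz': array([1095.39748234,   69.43085196,  826.04333082]), 'attitude': array([-1.62590228, -2.04220601,  0.71152208])}
top {'fx': 577.9709826363087, 'fy': 577.9709826363087, 'cx': 324.48647383982143, 'cy': 240.83691000596968, 'xyz': array([ 453.74089592,  -54.47667972, 1251.92146396]), 'attitude': array([-2.15211358,  2.18496543, -0.0741094 ])}
```

View pics/scene0.png

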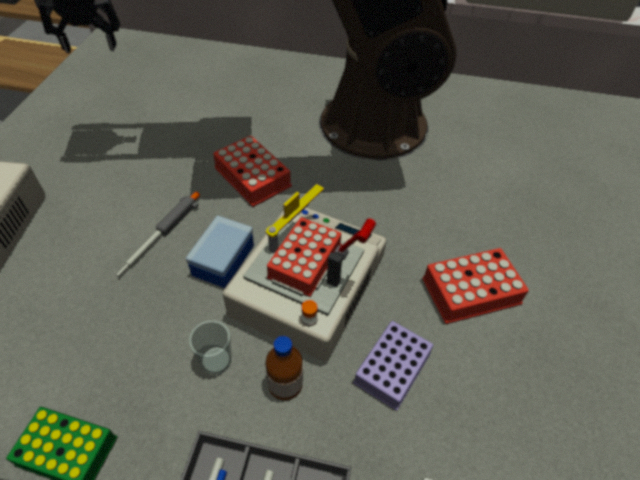

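View pics/top0.png

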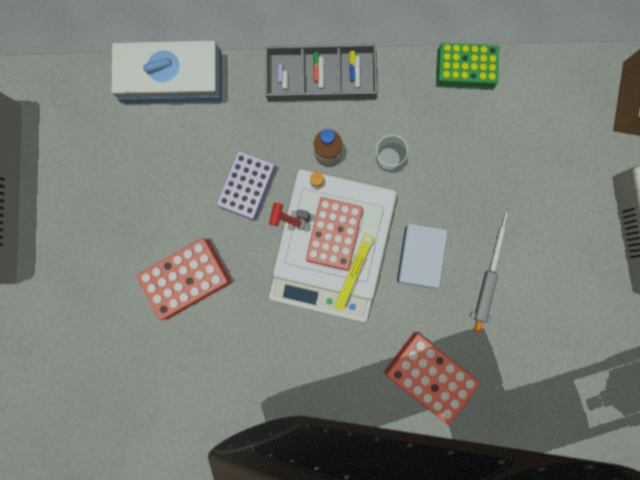

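The top view shows the shaker at about (335,243), the strap from (368,240) to (341,305), and the lever grip at (276,214). Things that could be mistaken for the job:

- **Coral racks:** (335,233) is on the shaker and is the target. (184,279) and (432,378) are larger ones on the bench and not wanted. The green/yellow rack at (469,64) and the lilac spare at (246,185) aren't wanted either.
- **Yellow:** only the strap at (355,272) fits. The yellow pen in the tray at (352,68) does not.
- **Red:** the lever at (285,216).

Next I'll measure these and check them in one close crop.

```bash
cat > h.py <<'E'
import numpy as np,cv2
from scipy.spatial.transform import Rotation as R
from plant import *
def ray(c,u,v):
    d=R.from_rotvec(c["attitude"]).apply([(u-c["cx"])/c["fx"],(v-c["cy"])/c["fy"],1.]);return np.array(c["xyz"]),d
def plane(c,p,z):
    o,d=ray(c,*p);return o+d*(z-o[2])/d[2]
def tri(c1,p1,c2,p2):
    o,d=ray(c1,*p1);q,e=ray(c2,*p2)
    t=np.linalg.lstsq(np.c_[d,-e],q-o,rcond=None)[0];a=o+t[0]*d;b=q+t[1]*e
    return (a+b)/2,np.linalg.norm(a-b)
def proj(c,P):
    q=R.from_rotvec(c["attitude"]).inv().apply(np.asarray(P,float)-c["xyz"]);return np.c_[q[...,0]/q[...,2]*c["fx"]+c["cx"],q[...,1]/q[...,2]*c["fy"]+c["cy"]] if q.ndim>1 else np.array([q[0]/q[2]*c["fx"]+c["cx"],q[1]/q[2]*c["fy"]+c["cy"]])
def hsv(im): return cv2.cvtColor(im,cv2.COLOR_RGB2HSV)
def mask(im,lo,hi,roi):
    m=cv2.inRange(hsv(im),np.array(lo),np.array(hi));k=np.zeros_like(m);x0,y0,x1,y1=roi;k[y0:y1,x0:x1]=m[y0:y1,x0:x1]
    n,l,s,c=cv2.connectedComponentsWithStats(k);i=1+np.argmax(s[1:,4]);return (l==i).astype(np.uint8),s[i],c[i]
E
python3 - <<'E'
from h import *
t=cv2.imread("pics/top0.png")[:,:,::-1].copy();s=cv2.imread("pics/scene0.png")[:,:,::-1].copy()
ct,cs=calibration("top"),calibration("scene")
# shaker body: bright, low sat
m,st,c=mask(t,(0,0,165),(180,40,255),(262,160,405,330))
h=cv2.convexHull(cv2.findContours(m,0,1)[0][0]) if 0 else cv2.convexHull(np.argwhere(m)[:,::-1].astype(np.int32))
r=cv2.minAreaRect(h);b=cv2.boxPoints(r);print("rect",r)
B=np.array([plane(ct,p,94) for p in b])[:,:2];print("corners\n",B.round(1),"centre",B.mean(0),[np.linalg.norm(B[i]-B[i-1]) for i in range(4)],[np.degrees(np.arctan2(*(B[i]-B[i-1])[::-1])) for i in range(4)])
for nm,im,c,roi in(("top",t,ct,(320,220,390,320)),("scene",s,cs,(255,175,335,250))):
    m,st,ce=mask(im,(20,130,80),(35,255,255),roi);print(nm,"yellow",st,ce,cv2.boxPoints(cv2.minAreaRect(np.argwhere(m)[:,::-1].astype(np.int32))).round(1).tolist())
for nm,im,c,roi in(("top",t,ct,(262,195,306,235)),("scene",s,cs,(342,210,385,260))):
    m,st,ce=mask(im,(0,170,60),(8,255,255),roi);print(nm,"red",st,ce)
a=cv2.resize(t[160:330,255:405],None,fx=3.4,fy=3.4,interpolation=2)[:,:400*1]
a=cv2.resize(t[165:330,260:400],(480,566),interpolation=2);b=cv2.resize(s[170:350,220:395],(310*1,319),interpolation=2)
b=cv2.resize(s[175:335,225:390],(320*1,310),interpolation=2)
o=np.zeros((566,800,3),np.uint8);o[:,:480]=a;o[:310,480:]=b;cv2.imwrite("pics/crop1.png",o[:,:,::-1])
E
```

```text
rect ((331.5814208984375, 244.98033142089844), (102.31107330322266, 135.06561279296875), 12.994616508483887)
corners
 [[ 438.8   83.1]
 [ 704.5   19.7]
 [ 653.6 -181.6]
 [ 390.6 -114.8]] centre [546.89232969 -48.37961732] [np.float64(203.73842086584904), np.float64(273.13982180144006), np.float64(207.58415550070384), np.float64(271.3164223867093)] [np.float64(76.31096286350284), np.float64(-13.432912756294238), np.float64(-104.19505388528101), np.float64(165.75837812994982)]
top yellow [335 235  38  75 622] [352.52250804 274.36173633] [[333.3999938964844, 306.0], [364.6000061035156, 234.1999969482422], [373.29998779296875, 238.0], [342.1000061035156, 309.79998779296875]]
scene yellow [266 184  58  53 690] [295.15362319 207.42898551] [[259.70001220703125, 226.5], [311.79998779296875, 175.60000610351562], [324.0, 188.10000610351562], [271.8999938964844, 239.0]]
top red [270 204  11  20 141] [275.36170213 213.67375887]
scene red [342 219  33  30 238] [363.67226891 230.65546218]
```

View pics/crop1.png

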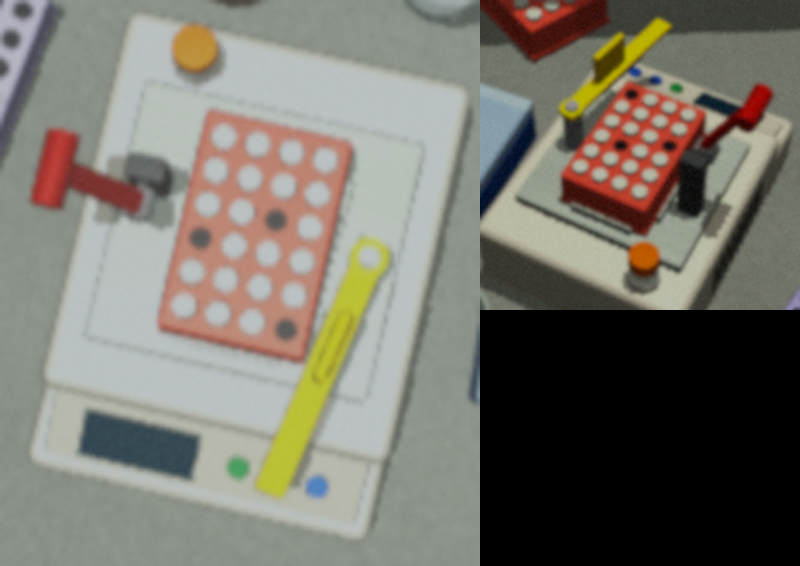

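The crop shows the strap's hinge screw at top-view (367.6,239.9), its paddle at (357,265.6), the lever hinge at (301,224), and the red cross-bar at (275.8,214) top and (367.8,229.2) scene. The target is confirmed: a small coral rack on the shaker with the strap open. Now I'll triangulate.

```bash
python3 - <<'E'
from h import *
ct,cs=calibration("top"),calibration("scene")
P=plane(ct,(367.6,239.9),158);L=plane(ct,(300.8,224.2),172)
tipmid=plane(ct,(340.0,306.5),158)
print("strap piv",P,"lever piv~",L,"strap end",tipmid,np.linalg.norm(tipmid-P))
print("grip",tri(ct,(275.6,213.8),cs,(367.8,229.2)))
print("paddle",tri(ct,(357.1,265.6),cs,(291,206)))
print("piv tri",tri(ct,(367.6,239.9),cs,(225+91/1.94,175+104/1.9375)))
for yaw in(-13.4,-14,-14.5):
    a=np.radians(yaw);ex=np.array([np.cos(a),np.sin(a)]);ey=np.array([-ex[1],ex[0]])
    C=P[:2]+65*ey
    d=(tipmid-P)[:2];th=np.arctan2(-d@ex,d@ey)
    print(yaw,"centre from pivot",C,"lever piv",C+65*ey,"post",C+18*ex+65*ey,"post px",proj(ct,[*(C+18*ex+65*ey),181]),"strap angle",th)
    for n,z in(("grip",0),):
        g=tri(ct,(275.6,213.8),cs,(367.8,229.2))[0];w=g[:2]-C;print(" grip own",w@ex,w@ey,g[2],"lever ang",np.arctan2(g[2]-172,w@ey-65),np.hypot(g[2]-172,w@ey-65))
s=read_state();print(R.from_rotvec(s["tool_rot"]).as_matrix().round(3))
E
```

```text
strap piv [ 549.08752355 -117.23276016  158.        ] lever piv~ [579.52873654   8.49572453 172.        ] strap end [424.20510021 -62.78637674 158.        ] 136.23519488537136
grip (array([589.49414294,  49.33706487, 248.76239739]), np.float64(2.653484239914677))
paddle (array([499.88409654, -95.253417  , 172.19877158]), np.float64(1.2142965109022212))
piv tri (array([ 548.95845772, -117.09445768,  159.29684062]), np.float64(0.13138608673335117))
-13.4 centre from pivot [564.15113727 -54.00232807] lever piv [579.214751     9.22810401] post [596.72471681   5.05664175] post px [302.2524228 214.4739077] strap angle 1.393535547841765
 grip own 0.7043769269869803 106.39925715764258 248.76239738855185 lever ang 1.0761921037557307 87.21447211353498
-14 centre from pivot [564.81244676 -54.16353795] lever piv [580.53736997   8.90568426] post [598.00269305   4.55109014] post px [302.51512328 213.7909486 ] strap angle 1.404007523353731
 grip own -1.0905177130865567 106.39723531073776 248.76239738855185 lever ang 1.0762125081855578 87.21351239464298
-14.5 centre from pivot [565.36222381 -54.30316353] lever piv [581.63692407   8.62643309] post [599.0635816    4.11959302] post px [302.73948093 213.2239944 ] strap angle 1.4127341696137026
 grip own -2.586180247775844 106.38119258767277 248.76239738855185 lever ang 1.0763744268747415 87.20589861251368
[[ 0.334 -0.     0.942]
 [-0.942  0.001  0.334]
 [-0.001 -1.     0.   ]]
```

Everything agrees: hinge z 159, paddle r≈54 mm, lever radius 87 against 85, grip height fits 1.08 rad. Shaker yaw is about -13.6°, strap about 1.40 rad.

The plan is to shut the fingers and turn tool +x to the push direction (66.6°). From there I'll follow the paddle arc round the hinge at (549,-117).

```bash
python3 -m crank '[[0.257,0.463,0.03,1.4],[0.257,0.463,0.03,1.4],[0.257,0.463,0.03,1.4],[0.257,0.463,0.03,1.4],[0.257,0.463,0.03,1.4],[0.257,0.463,0.03,1.4],[0.257,0.463,0.03,1.4],[0.257,0.463,0.03,1.4],[0.257,0.463,0.03,1.4],[0.257,0.463,0.03,1.4],[0.257,0.463,0.03,1.4],[0.257,0.463,0.03,1.4]]' 1 20; python3 - <<'E'
from h import *
s=read_state();print(s["time_s"],s["tool_pos"],s["joint_pos"].round(2),R.from_rotvec(s["tool_rot"]).as_matrix().round(3)[:,0])
E
```

```text
time_s: 1.1
tool_pos: [459.9, -174.1, 249.5]
tool_rot: [-1.566, -0.14, 0.14]
contact_force: [1.5, -1.5, 0.3]
opening: 0.2
1.1 [ 459.94050238 -174.1257478   249.4905599 ] [-0.42  0.23  1.92 -0.    1.   -0.6 ] [ 0.984  0.177 -0.   ]
```

```bash
python3 -m crank '[[0.005,0.01,-0.02,0.99],[0.01,0.02,-0.04,0.99],[0.015,0.024,-0.068,0.99],[0.015,0.024,-0.068,0.99],[0.015,0.024,-0.068,0.99],[0.015,0.024,-0.068,0.99],[0.015,0.024,-0.068,0.99],[0.015,0.024,-0.068,0.99],[0.015,0.024,-0.068,0.99],[0.015,0.024,-0.068,0.99]]'; python3 - <<'E'
from h import *
s=read_state();print(s["time_s"],s["tool_pos"],s["joint_pos"].round(2),R.from_rotvec(s["tool_rot"]).as_matrix().round(3)[:,0])
c=calibration("scene");im=camera("scene");p=s["tool_pos"];print("tcp px",proj(c,p),"tip px",proj(c,p-[0,0,11]))
cv2.imwrite("pics/a.png",cv2.resize(im[120:300,215:395],(600,600),interpolation=2)[:,:,::-1])
E
```

```text
time_s: 1.93
tool_pos: [474.4, -152.1, 181.2]
tool_rot: [-1.377, -0.898, 0.899]
contact_force: [-0.3, -1.3, -1.0]
opening: -0.3
1.9333 [ 474.41032156 -152.08890214  181.23916112] [-0.37  0.32  1.98 -0.    0.84 -1.53] [ 0.403  0.915 -0.   ]
tcp px [263.84440705 187.39068351] tip px [264.20649854 191.66896792]
```

View pics/a.png

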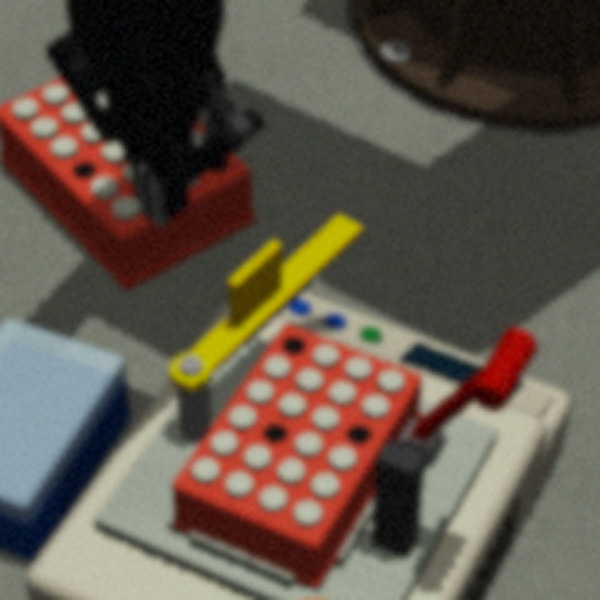

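The shut fingertips are at crop (168,225), as predicted, and clear of the paddle at (255,283). Now I'll work out the arc.

```bash
python3 - <<'E'
import numpy as np
p=np.array([549,-117.]);y=np.radians(-13.6);c0=np.array([474.7,-151.])
for a in [1.4,1.3,1.2,1.1,1,.9,.8,.7,.6,.5,.4,.3,.2,.1,0,-.03]:
    t=a+y; d=np.array([-np.sin(t),np.cos(t)]);n=np.array([np.cos(t),np.sin(t)])
    q=p+55*d-18*n;print(a,(q-c0).round(0)/1000,round(a-1.4,2),np.hypot(*q).round())
E
```

```text
1.4 [0.017 0.039] 0.0 504.0
1.3 [0.017 0.045] -0.1 503.0
1.2 [0.019 0.051] -0.2 504.0
1.1 [0.021 0.056] -0.3 505.0
1 [0.023 0.061] -0.4 506.0
0.9 [0.026 0.066] -0.5 508.0
0.8 [0.03  0.071] -0.6 511.0
0.7 [0.034 0.075] -0.7 514.0
0.6 [0.038 0.079] -0.8 518.0
0.5 [0.043 0.082] -0.9 522.0
0.4 [0.048 0.085] -1.0 526.0
0.3 [0.053 0.088] -1.1 531.0
0.2 [0.058 0.09 ] -1.2 537.0
0.1 [0.064 0.091] -1.3 542.0
0 [0.07  0.092] -1.4 548.0
-0.03 [0.071 0.092] -1.43 549.0
```

```bash
python3 -m crank '[[0.007,0.02,0,0],[0.014,0.034,0,0],[0.017,0.039,0,0],[0.017,0.045,0,-0.1],[0.019,0.051,0,-0.2],[0.021,0.056,0,-0.3],[0.023,0.061,0,-0.4],[0.026,0.066,0,-0.5],[0.03,0.071,0,-0.6],[0.034,0.075,0,-0.7]]'; python3 - <<'E'
from h import *
s=read_state();print(s["time_s"],s["tool_pos"],s["joint_pos"].round(2),R.from_rotvec(s["tool_rot"]).as_matrix().round(3)[:,0])
t=camera("top");ct=calibration("top");m,st,ce=mask(t,(20,130,80),(35,255,255),(290,200,400,330))
b=np.argwhere(m)[:,::-1].astype(float);d=cv2.fitLine(b.astype(np.float32),2,0,.01,.01).ravel();print(st,ce)
P=np.array([plane(ct,ce+k*d[:2],158) for k in(-20,20)]);v=(P[1]-P[0])[:2];print("strap dir deg",np.degrees(np.arctan2(v[1],v[0])),"home dir 76.4; angle = dir-76.4 (mod 180)")
E
```

```text
time_s: 2.82
tool_pos: [508.0, -77.0, 181.2]
tool_rot: [-1.541, -0.354, 0.356]
contact_force: [-2.8, 0.4, 0.2]
opening: 0.0
2.8167 [507.96723923 -77.03169106 181.18292502] [-0.21  0.34  1.95 -0.    0.85 -0.66] [ 0.899  0.437 -0.001]
[307 280  11   7  54] [311.35185185 282.62962963]
strap dir deg -96.63607826714333 home dir 76.4; angle = dir-76.4 (mod 180)
```

Contact is about 2.8 N, as expected for the strap. Continuing the arc.

```bash
python3 -m crank '[[0.004,0.004,0,-0.1],[0.009,0.007,0,-0.2],[0.014,0.01,0,-0.3],[0.019,0.013,0,-0.4],[0.024,0.015,0,-0.5],[0.03,0.016,0,-0.6],[0.033,0.017,0,-0.65],[0.036,0.017,0,-0.7],[0.036,0.017,0,-0.7]]'; python3 - <<'E'
from h import *
s=read_state();print(s["time_s"],s["tool_pos"],s["contact_force"],R.from_rotvec(s["tool_rot"]).as_matrix().round(3)[:,0])
c=calibration("scene");im=camera("scene")
cv2.imwrite("pics/b.png",cv2.resize(im[120:300,215:395],(600,600),interpolation=2)[:,:,::-1])
E
```

```text
time_s: 3.62
tool_pos: [544.7, -60.4, 181.2]
tool_rot: [-1.562, 0.19, -0.19]
contact_force: [-0.1, 0.6, 0.6]
opening: -0.2
3.6167 [544.68486661 -60.35494327 181.22040753] [-0.0566237   0.56702118  0.55514706] [ 0.971 -0.24  -0.   ]
```

View pics/b.png

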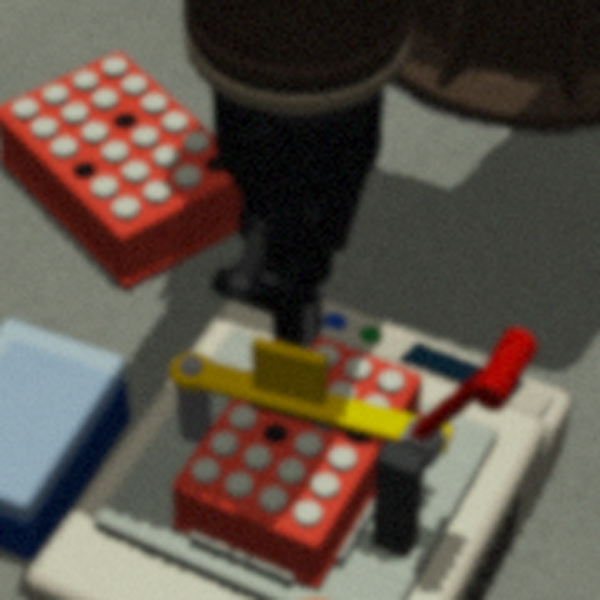

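The strap lies across the rack with its tip by the post, at crop (440,432). There's no stop force yet, so I'll press on a little at a time along the closing direction.

```bash
python3 -m crank '[[0.002,-0.0005,0,0],[0.002,-0.0005,0,0]]'; python3 -m crank '[[0.002,-0.0005,0,0],[0.002,-0.0005,0,0]]'; python3 -m crank '[[0.002,-0.0005,0,0],[0.002,-0.0005,0,0]]'
```

```text
time_s: 3.83
tool_pos: [546.5, -60.8, 181.3]
tool_rot: [-1.563, 0.187, -0.187]
contact_force: [-2.0, 0.4, 0.0]
opening: 0.3
time_s: 4.0
tool_pos: [548.7, -61.2, 181.4]
tool_rot: [-1.563, 0.188, -0.188]
contact_force: [-0.8, 0.5, -1.6]
opening: -0.1
time_s: 4.17
tool_pos: [550.8, -61.7, 181.4]
tool_rot: [-1.563, 0.188, -0.188]
contact_force: [-1.7, 0.7, -0.1]
opening: 0.1
```

```bash
for i in 1; do python3 -m crank '[[0.002,-0.0005,0,0],[0.002,-0.0005,0,0]]'; python3 -m crank '[[0.002,-0.0005,0,0],[0.002,-0.0005,0,0],[0.002,-0.0005,0,0]]'; done; python3 - <<'E'
from h import *
s=read_state();im=camera("scene")
cv2.imwrite("pics/c.png",cv2.resize(im[120:300,215:395],(600,600),interpolation=2)[:,:,::-1])
E
```

```text
time_s: 4.33
tool_pos: [552.9, -62.2, 181.4]
tool_rot: [-1.563, 0.188, -0.189]
contact_force: [-0.8, 0.4, -0.7]
opening: 0.3
time_s: 4.58
tool_pos: [553.8, -62.5, 181.2]
tool_rot: [-1.562, 0.19, -0.187]
contact_force: [-7.0, 2.2, 3.9]
opening: -0.2
```

View pics/c.png

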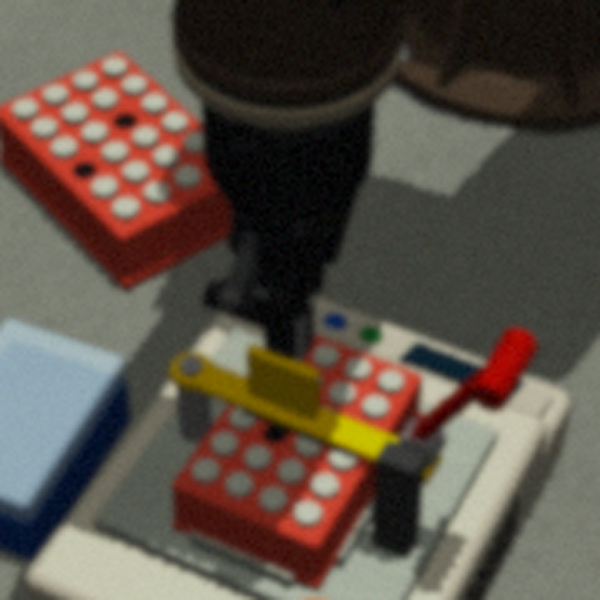

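The tool has stalled with about 7 N on it, and the strap tip is behind the post at crop (430,465): it's against its stop. I'll press once more for dwell, then back off and rise above the lever.

```bash
python3 -m crank '[[0.001,0,0,0],[0.001,0,0,0],[0.001,0,0,0]]'; python3 -m crank '[[-0.015,0.004,0,0],[-0.03,0.007,0,0],[-0.03,0.007,0.04,0],[-0.03,0.007,0.08,0],[-0.03,0.007,0.12,0],[-0.03,0.007,0.12,0],[-0.03,0.007,0.12,0]]'; python3 - <<'E'
from h import *
s=read_state();c0=s["tool_pos"];print(c0,s["contact_force"])
ct=calibration("top");cs=calibration("scene");im=camera("scene")
m,st,ce=mask(im,(0,170,60),(8,255,255),(342,205,395,260));print("red scene",st,ce,"(before 342 219 33 30 238)")
m,st,ce=mask(im,(20,130,60),(35,255,255),(255,175,365,270));print("yellow",st)
ey=np.array([.235,.972]);L=np.array([579.6,9.1])
for a in [1.08,1,.9,.8,.7,.6,.5,.4,.3,.2,.1,0]:
    q=L+ey*(85*np.cos(a)-4);print(a,q.round(),(np.r_[q,192+85*np.sin(a)]-c0).round())
E
```

```text
time_s: 4.88
tool_pos: [554.0, -62.4, 181.1]
tool_rot: [-1.563, 0.191, -0.186]
contact_force: [-10.5, 1.9, 5.7]
opening: -0.2
time_s: 5.47
tool_pos: [527.2, -56.0, 304.0]
tool_rot: [-1.563, 0.184, -0.193]
contact_force: [0.5, -0.1, -1.0]
opening: -0.1
[527.20284303 -55.99273793 303.98613155] [ 0.46549465 -0.1367784  -1.01930016]
red scene [342 219  33  30 249] [363.41767068 230.99196787] (before 342 219 33 30 238)
yellow [266 224  69  35 844]
1.08 [588.  44.] [ 61. 100. -37.]
1 [589.  50.] [ 62. 106. -40.]
0.9 [591.  57.] [ 64. 113. -45.]
0.8 [593.  63.] [ 65. 119. -51.]
0.7 [594.  68.] [ 67. 124. -57.]
0.6 [595.  73.] [ 68. 129. -64.]
0.5 [596.  78.] [ 69. 134. -71.]
0.4 [597.  81.] [ 70. 137. -79.]
0.3 [598.  84.] [ 71. 140. -87.]
0.2 [598.  86.] [ 71. 142. -95.]
0.1 [599.  87.] [  71.  143. -104.]
0 [599.  88.] [  71.  144. -112.]
```

```bash
python3 -m crank '[[0.02,0.035,0,0],[0.045,0.07,0,0],[0.061,0.1,0,0],[0.061,0.1,-0.01,0],[0.061,0.1,-0.02,0],[0.061,0.1,-0.02,0]]'; python3 - <<'E'
from h import *
s=read_state();print(s["tool_pos"],s["contact_force"])
im=camera("scene").copy();c=calibration("scene")
big=cv2.resize(im[150:300,245:395],(600,600),interpolation=2)
for a,col in((0,(0,255,0)),(.1,(0,0,255))):
    t=a-np.radians(13.6);d=np.array([-np.sin(t),np.cos(t)]);n=np.array([np.cos(t),np.sin(t)])
    for o in(9,-9):
        p=np.array([[*(np.array([549,-117])+r*d+o*n),158] for r in(10,142)]);q=((proj(c,p)-[245,150]+.5)*4).astype(int)
        cv2.line(big,tuple(map(int,q[0])),tuple(map(int,q[1])),col,1)
cv2.imwrite("pics/d.png",big[:,:,::-1])
E
```

```text
time_s: 6.02
tool_pos: [584.7, 44.2, 277.8]
tool_rot: [-1.564, 0.192, -0.184]
contact_force: [-0.5, -0.3, -0.6]
opening: -0.1
[584.65315084  44.23556268 277.80255001] [-0.52046242 -0.30146038 -0.61755943]
```

View pics/d.png

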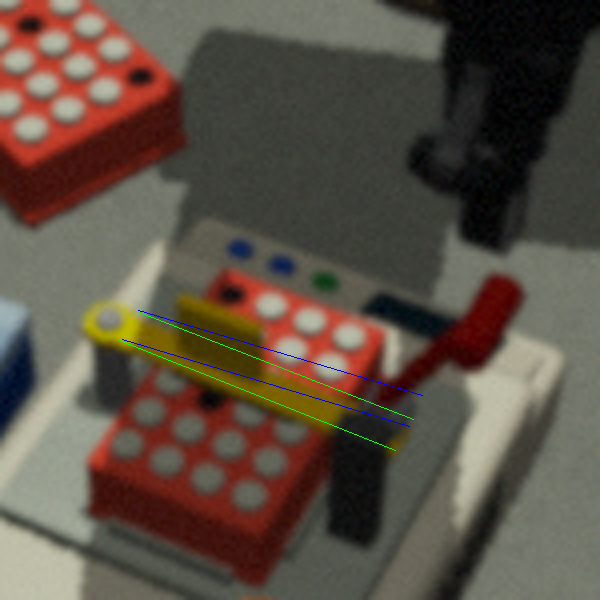

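The strap's tip, at (402,440), falls inside the green home outline and away from the blue 0.1 rad one, so the strap is home. The lever is still raised and the finger is just above its bar. Now I'll push the lever along its arc.

```bash
python3 -m crank '[[0.002,0,-0.006,0],[0.003,0,-0.011,0],[0.004,0.006,-0.014,0],[0.006,0.013,-0.019,0],[0.008,0.019,-0.025,0],[0.009,0.024,-0.031,0],[0.01,0.029,-0.038,0],[0.011,0.034,-0.045,0],[0.012,0.037,-0.053,0]]'
```

```text
time_s: 6.82
tool_pos: [598.6, 82.2, 227.7]
tool_rot: [-1.563, 0.188, -0.188]
contact_force: [0.2, -0.2, -0.4]
opening: -0.0
```

Zero force is unexpected, so I'll look.

```bash
python3 - <<'E'
from h import *
s=read_state();print(s["tool_pos"],s["contact_force"])
im=camera("scene");print(proj(calibration("scene"),s["tool_pos"]-[0,0,11]))
cv2.imwrite("pics/e.png",cv2.resize(im[150:300,270:420],(600,600),interpolation=2)[:,:,::-1])
E
```

```text
[598.61213513  82.19915494 227.6541704 ] [ 0.16162345 -0.18666382 -0.42678568]
[384.83270112 250.6434623 ]
```

View pics/e.png

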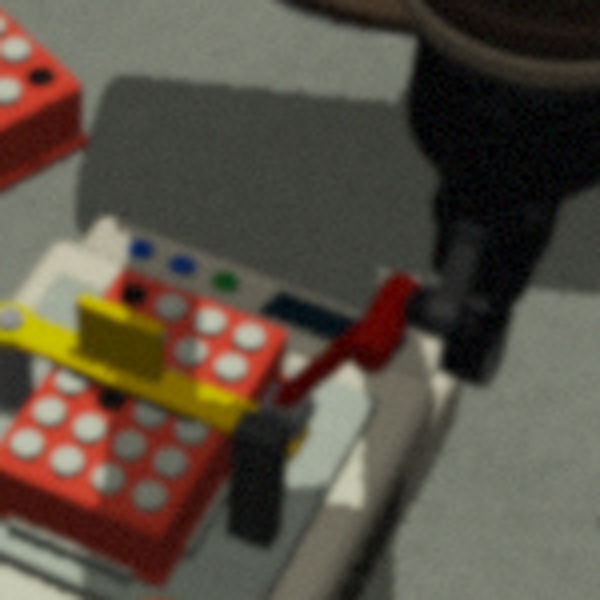

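The finger passed over the grip and down its outer side, at crop (470,340). The lever is still raised, with its bar at (388,322). The contact was too far outward. I'll rise clear and re-measure the bar by casting the scene ray onto the lever's swing plane.

```bash
python3 -m crank '[[0.003,0.012,0,0],[0.003,0.012,0.03,0],[0.003,0.012,0.07,0],[0.003,0.012,0.08,0],[-0.005,-0.02,0.08,0],[-0.013,-0.055,0.08,0],[-0.018,-0.075,0.08,0],[-0.018,-0.075,0.08,0],[-0.018,-0.075,0.08,0]]'; python3 - <<'E'
from h import *
s=read_state();print(s["tool_pos"],s["contact_force"])
c=calibration("scene");im=camera("scene");a=np.radians(-13.6);ex=np.array([np.cos(a),np.sin(a),0]);ey=np.array([-ex[1],ex[0],0]);L=np.array([579.6,9.1,172])
for n,f in(("first",cv2.imread("pics/scene0.png")[:,:,::-1].copy()),("now",im)):
    m,st,ce=mask(f,(0,150,50),(8,255,255),(335,205,395,265))
    pts=np.argwhere(m)[:,::-1]
    # distance from lever pivot along swing plane: keep grip pixels
    Q=[]
    for p in pts:
        o,d=ray(c,*p);q=o+d*((L-o)@ex)/(d@ex)-L;Q.append((q@ey,q[2]))
    Q=np.array(Q);r=np.hypot(*Q.T);g=Q[r>74].mean(0);arm=Q[(r>25)&(r<60)].mean(0)
    print(n,st,"grip (y,z) rel pivot",g.round(1),"r",np.hypot(*g).round(1),"angle",np.arctan2(g[1],g[0]).round(3),"arm angle",np.arctan2(arm[1],arm[0]).round(3),"rmax",r.max().round())
cv2.imwrite("pics/f.png",cv2.resize(im[150:300,270:420],(600,600),interpolation=2)[:,:,::-1])
E
```

```text
time_s: 7.62
tool_pos: [580.8, 5.7, 308.9]
tool_rot: [-1.562, 0.189, -0.191]
contact_force: [-0.5, -0.0, -0.1]
opening: 0.1
[580.75676438   5.68668807 308.88706942] [-0.48250684 -0.0014888  -0.07580016]
first [340 219  36  32 302] grip (y,z) rel pivot [42.2 82.5] r 92.7 angle 1.098 arm angle 1.096 rmax 113.0
now [335 219  41  32 372] grip (y,z) rel pivot [42.1 82.6] r 92.7 angle 1.1 arm angle 1.306 rmax 113.0
```

View pics/f.png

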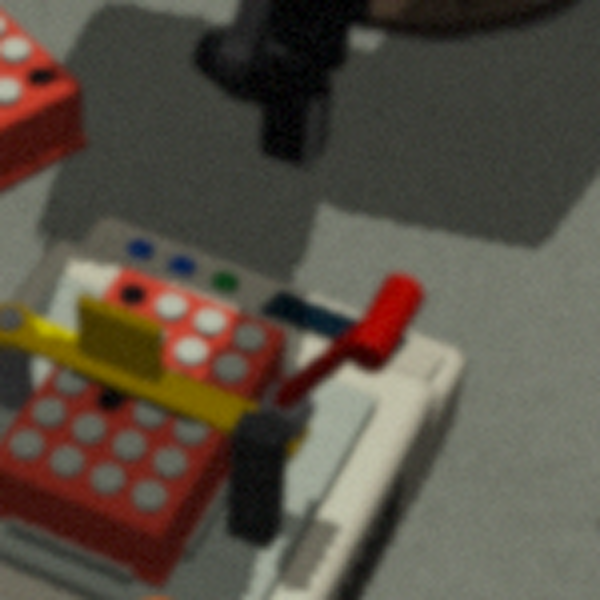

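The lever hasn't moved (about 1.09 rad, bar 40 mm out and 75 mm above its pivot). The tool's lag carried it over the top. This time I'll come in low on the inner side and lead with the outer bottom edge along the arc.

```bash
python3 -m crank '[[0.003,0.012,-0.03,0],[0.003,0.012,-0.047,0],[0.003,0.012,-0.047,0],[0.003,0.012,-0.047,0]]'; python3 - <<'E'
from h import *
s=read_state();c0=s["tool_pos"];print(c0,s["contact_force"])
ey=np.array([.235,.972]);L=np.array([579.6,9.1])
for a in [1.09,1,.9,.8,.7,.6,.5,.4,.3,.2,.1,0,-.03]:
    y=85*np.cos(a)-9*np.sin(a)-11+8*(1-a/1.09);q=np.r_[L+ey*y,183+85*np.sin(a)+9*np.cos(a)];print(a,(q-c0).round())
E
```

```text
time_s: 8.0
tool_pos: [583.4, 19.3, 261.1]
tool_rot: [-1.563, 0.189, -0.186]
contact_force: [-0.1, 0.3, 0.6]
opening: -0.0
[583.37017876  19.32409433 261.06112295] [-0.06981888  0.3287362   0.6439026 ]
1.09 [ 1. 10.  1.]
1 [ 3. 17. -2.]
0.9 [ 5. 25. -6.]
0.8 [  7.  32. -11.]
0.7 [  8.  39. -16.]
0.6 [ 10.  46. -23.]
0.5 [ 11.  52. -29.]
0.4 [ 12.  57. -37.]
0.3 [ 13.  61. -44.]
0.2 [ 14.  65. -52.]
0.1 [ 15.  67. -61.]
0 [ 15.  69. -69.]
-0.03 [ 16.  70. -72.]
```

```bash
python3 -m crank '[[0.001,0.005,0,0],[0.001,0.01,0,0],[0.002,0.014,-0.001,0],[0.003,0.017,-0.002,0],[0.004,0.021,-0.004,0],[0.005,0.025,-0.006,0],[0.006,0.029,-0.008,0],[0.007,0.032,-0.011,0],[0.007,0.032,-0.011,0]]'
```

```text
time_s: 8.75
tool_pos: [590.4, 51.0, 249.6]
tool_rot: [-1.563, 0.189, -0.187]
contact_force: [-0.9, -0.3, -1.3]
opening: -0.0
```

```bash
cat >> h.py <<'E'
def lever():
    c=calibration("scene");im=camera("scene");a=np.radians(-13.6);ex=np.array([np.cos(a),np.sin(a),0]);ey=np.array([-ex[1],ex[0],0]);L=np.array([579.6,9.1,172])
    m,st,ce=mask(im,(0,150,50),(8,255,255),(340,205,420,300))
    Q=[]
    for p in np.argwhere(m)[:,::-1]:
        o,d=ray(c,*p);q=o+d*((L-o)@ex)/(d@ex)-L;Q.append((q@ey,q[2]))
    Q=np.array(Q);r=np.hypot(*Q.T);g=Q[r>74].mean(0);print(st,g.round(1),"r",np.hypot(*g).round(1),"angle",np.arctan2(g[1],g[0]).round(3));return im
E
python3 -c "from h import *; lever()"
```

```text
[340 227  31  24 193] [39.5 71.2] r 81.4 angle 1.064
```

```bash
python3 - <<'E'
from h import *
im=lever();cv2.imwrite("pics/g.png",cv2.resize(im[170:290,310:430],(600,600),interpolation=2)[:,:,::-1])
E
```

```text
[340 227  31  25 207] [39.1 71.1] r 81.1 angle 1.068
```

View pics/g.png

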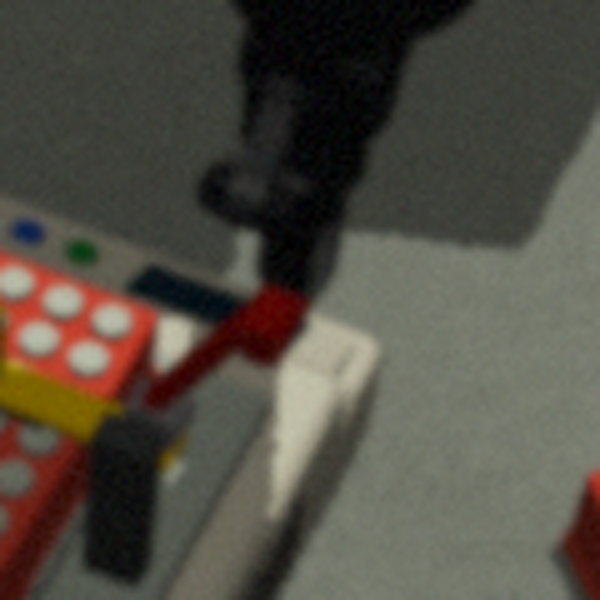

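The fingertip looks about 10–12 mm higher in the image than TCP-11 predicts (pictures a and e show the same). So the shut tips ride high and skim the bar. I'll go back inside and repeat the arc 13 mm lower.

```bash
python3 -m crank '[[-0.003,-0.015,0.006,0],[-0.007,-0.032,0.008,0],[-0.007,-0.032,-0.002,0],[-0.007,-0.032,-0.002,0]]'; python3 -m crank '[[0.001,0.005,0,0],[0.001,0.01,0,0],[0.002,0.014,-0.001,0],[0.003,0.017,-0.002,0],[0.004,0.021,-0.004,0]]';python3 -m crank '[[0.001,0.004,-0.002,0],[0.002,0.008,-0.004,0],[0.003,0.011,-0.007,0]]';  python3 -c "from h import *; lever()"
```

```text
time_s: 9.18
tool_pos: [582.9, 17.6, 247.2]
tool_rot: [-1.563, 0.191, -0.189]
contact_force: [-0.8, 0.6, -0.9]
opening: 0.1
time_s: 9.6
tool_pos: [587.9, 40.1, 244.5]
tool_rot: [-1.563, 0.187, -0.188]
contact_force: [-0.2, -2.6, 3.6]
opening: -0.2
time_s: 9.85
tool_pos: [590.9, 51.2, 237.6]
tool_rot: [-1.562, 0.188, -0.189]
contact_force: [-3.0, 6.2, 14.2]
opening: -0.2
[340 226  42  26 295] [54.9 70.9] r 89.7 angle 0.912
```

Now it's moving: about 0.9 rad with contact force. Continuing.

```bash
python3 -m crank '[[0.001,0.004,-0.003,0],[0.001,0.007,-0.006,0],[0.002,0.011,-0.009,0],[0.003,0.014,-0.012,0],[0.003,0.017,-0.015,0],[0.004,0.02,-0.019,0]]'; python3 -c "from h import *; lever()"; python3 -m crank '[[0.001,0.002,-0.004,0],[0.001,0.005,-0.008,0],[0.002,0.007,-0.011,0],[0.002,0.009,-0.015,0]]'; python3 -c "from h import *; lever()"
```

```text
time_s: 10.4
tool_pos: [595.7, 71.4, 219.0]
tool_rot: [-1.561, 0.186, -0.19]
contact_force: [1.9, 6.6, 9.2]
opening: -0.3
[341 239  50  22 346] [72.  45.6] r 85.2 angle 0.565
time_s: 10.78
tool_pos: [597.7, 80.3, 203.7]
tool_rot: [-1.561, 0.187, -0.19]
contact_force: [2.8, 3.0, 6.0]
opening: 0.4
[342 248  52  20 382] [79.3 25.3] r 83.3 angle 0.309
```

```bash
python3 -m crank '[[0.001,0.002,-0.004,0],[0.001,0.004,-0.008,0],[0.001,0.005,-0.012,0],[0.002,0.006,-0.016,0],[0.002,0.006,-0.02,0],[0.002,0.006,-0.02,0]]'; python3 -c "from h import *; lever()"; python3 -m crank '[[0,0,-0.002,0],[0,0,-0.004,0],[0,0,-0.004,0]]';python3 -m crank '[[0,0,-0.001,0],[0,0,-0.002,0],[0,0,-0.002,0]]'; python3 -c "from h import *; lever()"
```

```text
time_s: 11.33
tool_pos: [598.2, 85.4, 182.5]
tool_rot: [-1.563, 0.189, -0.188]
contact_force: [0.2, 0.1, 0.1]
opening: -0.3
[342 249  54  28 394] [84.2  2.1] r 84.2 angle 0.025
time_s: 11.63
tool_pos: [598.4, 85.4, 179.1]
tool_rot: [-1.562, 0.189, -0.188]
contact_force: [-0.8, 0.3, 0.0]
opening: 0.1
time_s: 11.88
tool_pos: [598.6, 85.4, 177.3]
tool_rot: [-1.562, 0.188, -0.189]
contact_force: [-0.1, 2.1, 1.8]
opening: 0.1
[342 249  54  30 390] [84.5 -2.6] r 84.6 angle -0.03
```

Still no firm stop force, so I'll press on in small steps.

```bash
for k in 1; do python3 -m crank '[[0,0,-0.001,0],[0,0,-0.002,0],[0,0,-0.002,0]]';python3 -m crank '[[0,0,-0.001,0],[0,0,-0.002,0],[0,0,-0.002,0]]'; done; python3 -c "from h import *; lever()"
```

```text
time_s: 12.18
tool_pos: [598.6, 85.4, 175.3]
tool_rot: [-1.563, 0.188, -0.189]
contact_force: [0.3, 2.0, 3.3]
opening: 0.1
time_s: 12.43
tool_pos: [598.6, 85.4, 173.2]
tool_rot: [-1.563, 0.188, -0.188]
contact_force: [1.2, 2.5, 2.3]
opening: 0.1
[343 250  53  31 402] [85.3 -5.7] r 85.5 angle -0.067
```

```bash
python3 -m crank '[[0,0,-0.001,0],[0,0,-0.002,0],[0,0,-0.002,0]]';python3 -m crank '[[0,0,-0.001,0],[0,0,-0.002,0],[0,0,-0.002,0]]'; python3 -m crank '[[0,0,-0.001,0],[0,0,-0.002,0],[0,0,-0.002,0]]'; python3 - <<'E'
from h import *
im=lever();cv2.imwrite("pics/i.png",cv2.resize(im[170:320,290:440],(600,600),interpolation=2)[:,:,::-1])
E
```

```text
time_s: 12.73
tool_pos: [598.6, 85.4, 171.2]
tool_rot: [-1.563, 0.188, -0.188]
contact_force: [1.1, 1.3, 1.9]
opening: -0.6
time_s: 12.98
tool_pos: [598.8, 85.4, 170.1]
tool_rot: [-1.562, 0.188, -0.189]
contact_force: [-2.8, 2.5, 14.9]
opening: -0.4
time_s: 13.23
tool_pos: [599.1, 85.4, 169.3]
tool_rot: [-1.562, 0.187, -0.19]
contact_force: [-7.3, 1.1, 33.0]
opening: 0.1
[343 250  52  32 369] [84.9 -9.8] r 85.4 angle -0.115
```

View pics/i.png

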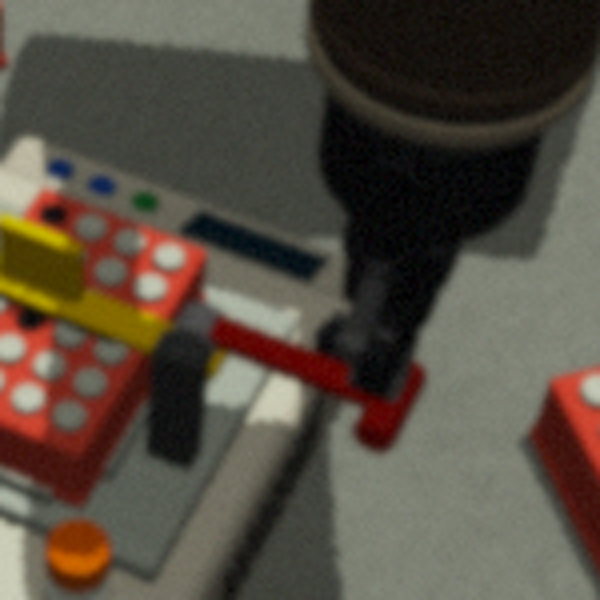

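The stop is firm at 33 N, and the lever lies level outward with its bar at (390,410). Now I'll lift straight off, retreat and check.

```bash
python3 -m crank '[[0,0,0.01,0],[0,0,0.03,0],[0,0,0.06,0],[0,0,0.1,0],[0,0,0.13,0],[-0.03,0.03,0.15,0],[-0.07,0.06,0.15,0],[-0.1,0.09,0.15,0],[-0.1,0.12,0.15,0],[-0.1,0.15,0.15,0],[-0.1,0.15,0.15,0],[-0.1,0.15,0.15,0]]'; python3 - <<'E'
from h import *
s=read_state();print(s["contact_force"],np.abs(s["qd"]).max());im=lever()
t=camera("top");o=np.zeros((560,800,3),np.uint8)
o[:400,:400]=cv2.resize(im[170:330,250:410],(400,400),interpolation=2);o[:560,400:]=cv2.resize(t[130:340,250:400],(400,560),interpolation=2)
cv2.imwrite("pics/j.png",o[:,:,::-1])
t0=cv2.imread("pics/scene0.png")[:,:,::-1].copy()
for n,f in(("0",t0),("1",im)):print(n,"jar",mask(f,(8,180,100),(16,255,255),(295,290,325,330))[2],"bottlecap",mask(f,(105,150,60),(125,255,255),(265,325,305,360))[2])
E
```

```text
time_s: 14.28
tool_pos: [497.9, 236.4, 317.1]
tool_rot: [-1.563, 0.187, -0.186]
contact_force: [0.4, -1.1, -0.2]
opening: -0.2
[ 0.42481289 -1.07993236 -0.24938367] 0.041932068342780154
[343 250  53  32 530] [84.8 -0.8] r 84.8 angle -0.01
0 jar [309.07272727 307.09090909] bottlecap [282.53754941 344.19762846]
1 jar [309.10650888 307.09467456] bottlecap [282.56031128 344.3385214 ]
```

View pics/j.png

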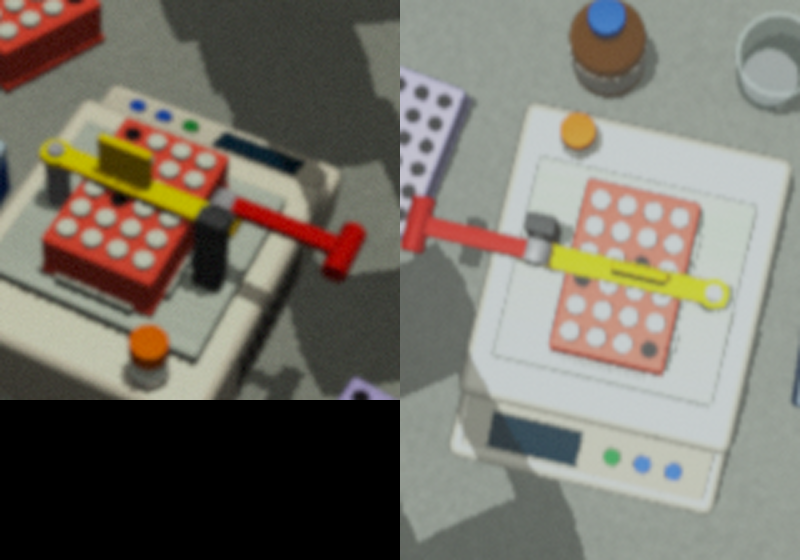

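The strap lies straight across the rack to the post and the lever is level and outward (measured -0.01 rad). The rack is seated, and the jar and bottle haven't moved. The arm is clear, so I'm handing in.

```bash
python3 -m crank '[[0,0,0,0],[0,0,0,0],[0,0,0,0]]'; python3 -c "from plant import job; job.sign_off()"
```

```text
time_s: 14.63
tool_pos: [498.8, 234.5, 317.3]
tool_rot: [-1.563, 0.19, -0.189]
contact_force: [0.4, -0.5, -0.4]
opening: -0.3
the job is handed in; nothing more can be done
```

The strap is home across the rack and the cam lever is all the way down. The job was handed in at about 14.6 s; no verdict is reported.

- **Strap:** I pushed the paddle round with the back of the shut fingers until it stalled against the stop at about 10 N. The lever was still raised, at about 1.09 rad.
- **Lever:** I then pushed the lever down to a firm stop at about 33 N, lifted straight off and moved clear.

**Last checks:**
- The lever reads -0.01 rad and the strap lies straight across to the post.
- The rack looks seated, judged by eye only.
- The jar and bottle cap are within 0.2 px of where they started. I didn't measure the tip box, spare rack, beaker or pipette afterwards.
- Tool force is close to zero.

**What went wrong or disagreed:**
- The first lever attempt passed over the cross-bar without moving it, and a second barely touched it. In the pictures the shut fingertips looked 10–12 mm higher than the stated 11 mm ahead of the TCP, so I repeated the push 13 mm lower and it worked.
- While the finger was still pressing, partly hiding the lever, the measured angle read as low as -0.115 rad. I trusted the stop force and the clear view afterwards instead.

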